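Release the blow-off nozzle from its push-fit and park it in the stand

ROBOT

A 6-joint arm with a two-finger parallel gripper is mounted at the origin on the work surface. World frame = base frame: x ahead of the robot, y to its left, z up, the work surface at z = 0. Lengths are in m, angles in rad, forces in N, time in s.
With the tool pointing down it reaches from about 0.375 to 0.9 m from the base axis. Payload 3.1 kg.
Tool frame: the origin (TCP) lies at the very end of the fingers, on their centre line; the grasp point (between the pads) lies 19 mm behind it; x points along the fingers, y is the direction in which the jaws open and shut, and the axes are right-handed (so a half turn about x gives the same grasp; the last joint's range is limited). The gripper opens to 85 mm and grips with 20 to 120 N. Pads are 22 mm wide; open, the fingers measure 114 mm over their backs; the gripper's body (76 mm by 85 mm) begins 54 mm behind the grasp point. The pads swing forward as they close: fully open they stand 13 mm farther back than shut.
Start: joints at [1.012, 0.527, 1.433, -0, 1.181, -0.178], TCP at [0.232, 0.58, 0.231] pointing down, gripper open.
Joint ranges: [-3.08, 3.08], [-0.75, 2.2], [0.22, 2.44], [-1.43, 4.57], [0, 2.65], [-2.85, 2.85]. Speed limits (rad/s): [2.79, 2.79, 3.14, 3.14, 3.14, 3.14].

INTERFACE

Orientations are given as a unit quaternion [x, y, z, w].
In Python, from station import manip gives the robot as it stands.
- The arm moves only by the shell command python3 -m jog 'ROWS' [FORCE]. ROWS is a JSON object of lists of equal length, an entry for each row: "linear": the shift along the tool's x, y, z in cm, a list of three; "twist": the turn about the tool's x in rad; "claw": the opening, from -1 (shut) to 1 (fully open). A call has 1 to 20 rows; each row is the pose to reach, as a shift and turn from the pose commanded when the call began, along the tool's axes at that moment; what a row does not reach only later rows make up. A row lasts 1/12 s, in which the tool goes at most 41.7 mm and 7.16 degrees, less where a joint would pass 70% of its speed; a pose out of reach is approached as far as the arm can. A call with a gripper value outside its range is refused whole. The fingers move at their own pace and stop on an object; FORCE is the grip in N (left out, the last holds). Time passes only in rows, so rows that repeat a pose let the fingers close. It gives the time, the measured TCP pose, the force and the opening at its end, in the units of the state.
- manip.sense(): the state, without advancing time (a new reading comes with each control period).
- manip.snapshot(name): name is "side" or "top"; returns a dict with "pixels" (480x640x3 uint8, red, green, blue), "camera_matrix" (3x3 intrinsics, pixels), "R" (3x3) and "t" (3): a world point X has camera coordinates R X + t. Camera axes: x right, y down, z forward; pixel columns grow to the right and rows downward; lengths in m; the calibration is good to about 2 mm. A picture is of the moment at which its call begins. There is no depth.
- manip.sign_off(): hands the job in, once; it reports no verdict.
The state is a dict: "t": time; "q": joint angles; "qd": joint speeds; "tau": joint torques, N m; "tcp_pos": TCP position; "tool_rot": TCP orientation; "force": force on the tool from outside, world axes, zero at the start; "ft_torque": the same for the moment, N m; "finger_gap": opening from 0.0 (shut) to 1.0 (fully open).
Only numpy, scipy, OpenCV 4.12 (cv2) and the standard library are available. Lean on these libraries where they do the work, as an engineer would, in place of code of your own. Each camera call takes 0.05 s, during which the arm holds its last target.

TASK

Take the blow-off nozzle tube out of the push-fit fitting on the key cutter's air block: press the collet ring gently right down to its stop, take hold of the tube while the ring is down, and draw the tube straight up without forcing it. Then lower it, pointed end up, to the bottom of the empty well of the wooden stand before letting go, and leave everything else where it is.

Things in the scene. Friction and masses are not known exactly. Their poses are not given: they have to be found in the camera images.
- nozzle: Blow-off nozzle: straight steel tube, 12 mm diameter, 96 mm long, 50 to 85 g, top 12 mm tapering to a 7 mm tip. Origin on its axis half-way up (48 mm above the foot), z to the tip. Starts upright in the fitting, foot on the bore's floor (it goes no deeper; 1 mm side play). Pulling or pushing it against block or stand with more than 35 N does damage.
- nozzle_foot (a point): Centre of the nozzle's foot (its lower end); the bore's floor, where it starts, is 12 mm above the table. A groove 8 to 15 mm above the foot is held by two teeth in the fitting. They let go when the collet ring is more than 3 mm down, and lock again as it rises, unless the tube has risen about 1 mm by then.
- air_block: Aluminium air block, 56 (x) x 130 (y) x 40 mm high, fixed; origin at the centre of its underside. On top: the fitting, 35 mm towards its own +y, and a low plugged port (12 mm high), 35 mm towards -y. The fitting: brass gland nut, 29 mm diameter, and above it a grey plastic collet ring round the tube, 33 mm outside, 15 mm hole. Pressing it with more than 35 N does damage.
- fitting (a point): On the fitting's axis, level with the block's top (40 mm above the table). The ring is screwed higher or lower on its sleeve each time; its free top is 17 to 43 mm above this point: find it by touch. The ring goes 4 mm to a hard stop, against 3 N at first, 8 N at last, and springs back. A tube gripped by fingertips holding the ring at its stop, then raised, comes free though the ring follows.
- stand: Wooden nozzle stand, 56 (x) x 120 (y) x 42 mm high, fixed to the table; origin at the centre of its underside. Two round wells, 18 mm in diameter and 32 mm deep, 30 mm from the centre towards its own +y (empty) and -y (holds the spare).
- well (a point): Centre of the floor of the stand's empty well, 10 mm above the table (the well's mouth is 32 mm above this point).
- spare: Spare nozzle of the same kind, loose in the stand's other well, to be left there; origin half-way up (48 mm above its foot).
- padlock: Brass padlock lying flat, 45 x 40 x 20 mm body and a steel shackle; bystander. Origin under the body's centre.
- key_a: Key lying flat, 58 mm long, 4 mm thick; bystander. Origin under the bow's centre.
- key_b: Key with a black bow lying flat, 58 mm long, 4 mm thick; bystander. Origin under the bow's centre.
- lock_cylinder: Brass lock cylinder, 62 x 17 x 33 mm; bystander. Origin under its centre.
- brush: Bench brush lying flat; bystander.
- oil: White oil bottle, 44 mm in diameter, 100 mm tall; bystander. Origin under its centre.

How it is judged:
On the way:
1. the nozzle is drawn up clear of the fitting (z of nozzle_foot in the frame of air_block above 0.086 m), for 0.1 s.
At the end, for the whole second after the job is handed in: The nozzle rests in the stand's empty well, tip up: its foot within 8 mm of the well's axis and within 5 mm of the well's floor, less than 0.3 rad from upright, still, and released (horizontal distance between nozzle_foot and well below 0.008 m and z of nozzle_foot in the frame of well below 0.005 m and angle between nozzle's own z axis and vertical below 0.3 rad and linear speed of nozzle below 0.02 m/s); the robot touches nothing.
It fails at once if the fitting or air block is pressed with more than 35 N (contact force between any of the fingers, the arm and air_block above 35 N).
It fails at once if the nozzle is forced against the fitting with more than 35 N (contact force between nozzle and air_block above 35 N).
It fails at once if the nozzle is forced against the stand with more than 35 N (contact force between nozzle and stand above 35 N).
It fails at once if the nozzle is let go of with its foot more than 15 mm above the well's floor, once out of the fitting (z of nozzle_foot in the frame of air_block above 0.045 m and z of nozzle_foot in the frame of well above 0.015 m and contact force between the fingers and nozzle below 0.1 N).
It fails at once if a bystander is moved more than 20 mm (distance of any of padlock, key_a, key_b, lock_cylinder, brush, oil, spare from where it was at the start of the episode above 0.02 m).
It also fails if it takes over 45 s, if anything falls off the work surface, if the arm or the gripper's body presses on something with over 40 N, if the wrist force passes 120 N, or if a joint passes its speed limit or range.

## Working session

There is one attempt and no reset: what is moved stays moved. The work goes in short steps, Python scripts to look and compute and a shell command to move; the robot and the scene stay as the last step left them, time stands still between calls to the robot, and variables do not carry over. Pictures are saved under pics/ and viewed, and the job is handed in when it is done.

```bash
mkdir -p pics; ls; python3 - <<'E'
from station import manip
import cv2,numpy as np
s=manip.sense();print(s)
for n in("side","top"):
    d=manip.snapshot(n);cv2.imwrite(f"pics/{n}0.png",d["pixels"][:,:,::-1]);print(n,d["camera_matrix"],d["R"],d["t"])
    np.savez(f"{n}.npz",K=d["camera_matrix"],R=d["R"],t=d["t"])
E
```

```text
pics
{'t': 0.0, 'q': array([ 1.01250577e+00,  5.28472194e-01,  1.43390496e+00, -1.49743552e-05,
        1.18140420e+00, -1.78501163e-01]), 'qd': array([ 1.89881649e-03,  5.19105061e-05,  8.87296410e-04,  9.52888418e-04,
       -1.49435925e-03,  1.00305371e-06]), 'tau': array([-1.18704207e-03, -4.42355311e+01, -1.78027493e+01, -3.56598684e-04,
        8.31738173e-03, -1.10486798e-06]), 'tcp_pos': array([0.23129276, 0.57985292, 0.23032908]), 'tool_rot': array([ 0.13274456,  0.69466998, -0.13419189,  0.69412178]), 'force': array([-1.13892171, -0.58793142, -1.36408712]), 'ft_torque': array([ 0.00157893, -0.00871382,  0.01201197]), 'finger_gap': 0.9967558118071639}
side [[591.68422853   0.         319.71462466]
 [  0.         591.68422853 246.74255486]
 [  0.           0.           1.        ]] [[-0.9736564  -0.2279541  -0.00549059]
 [-0.16865507  0.73616105 -0.65545586]
 [ 0.1534558  -0.63726277 -0.75521353]] [0.56550879 0.06547365 1.0355559 ]
top [[617.97031547   0.         326.52281894]
 [  0.         617.97031547 248.6643027 ]
 [  0.           0.           1.        ]] [[ 0.00216454 -0.99979931  0.019916  ]
 [-0.9953149  -0.00407911 -0.09660025]
 [ 0.09666211 -0.0196136  -0.99512398]] [0.0781115  0.53650004 1.1123893 ]
```

View pics/side0.png

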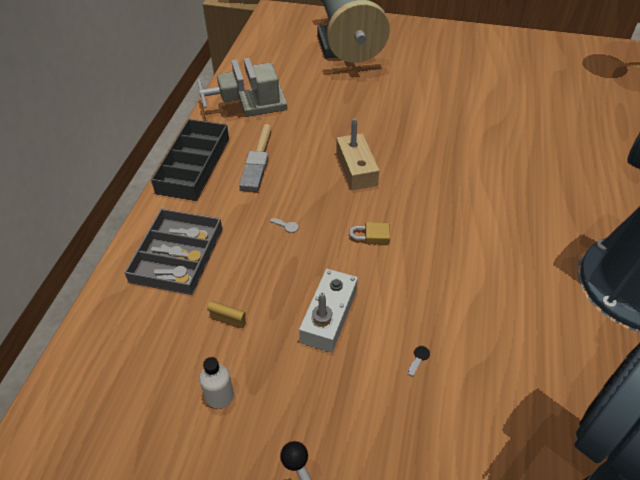

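View pics/top0.png

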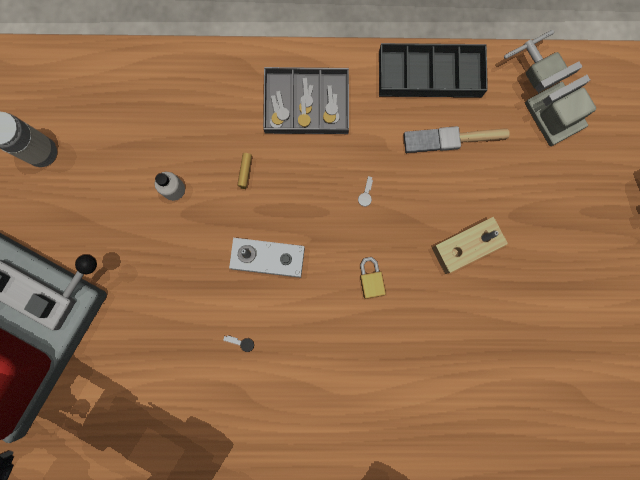

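The top view shows the air block at about (267,257) with the fitting at its left end, (246,254). The stand is at about (470,245), with its empty well at (458,252). Next I'll enlarge both.

```bash
python3 - <<'E'
import cv2,numpy as np
t=cv2.imread("pics/top0.png");s=cv2.imread("pics/side0.png")
def c(i,x,y,w,h,k):return cv2.resize(i[y:y+h,x:x+w],None,fx=k,fy=k,interpolation=cv2.INTER_CUBIC)
a=np.hstack([c(t,220,225,100,60,4),c(t,425,210,100,60,4)])
b=np.hstack([c(s,290,260,100,90,4),c(s,310,110,100,90,4)])
cv2.imwrite("pics/cropall.png",np.vstack([a,b]))
E
```

```text
(no output)
```

View pics/cropall.png

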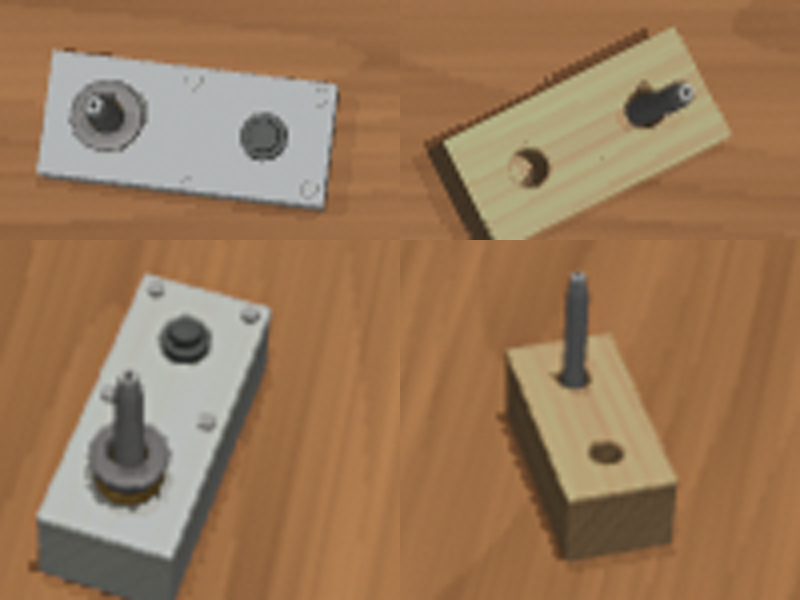

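```bash
cat > h.py <<'E'
import numpy as np
from scipy.optimize import least_squares
C={n:np.load(f"{n}.npz") for n in("side","top")}
def proj(n,X):
    c=C[n];p=c["K"]@(c["R"]@np.asarray(X)+c["t"]);return p[:2]/p[2]
def back(n,uv,z):
    c=C[n];d=c["R"].T@np.linalg.inv(c["K"])@[*uv,1];o=-c["R"].T@c["t"];return o+d*(z-o[2])/d[2]
def tri(a,b):
    f=lambda X:np.r_[proj("top",X)-a,proj("side",X)-b]
    r=least_squares(f,[.5,.0,.06]);return r.x,np.abs(r.fun).max()
def rect(top,side,hx,hy,z,yaw0):
    # corner order (+x+y,+x-y,-x-y,-x+y)
    L=np.array([[hx,hy],[hx,-hy],[-hx,-hy],[-hx,hy]])
    def pts(p):
        c,s=np.cos(p[2]),np.sin(p[2]);return [(p[0]+c*x-s*y,p[1]+s*x+c*y,z) for x,y in L]
    def f(p):return np.concatenate([proj("top",X)-u for X,u in zip(pts(p),top)]+[proj("side",X)-u for X,u in zip(pts(p),side) ])
    m=np.mean([back("top",u,z) for u in top],0)
    r=least_squares(f,[m[0],m[1],yaw0]);return r.x,r.fun
E
python3 - <<'E'
from h import *
np.set_printoptions(precision=4,suppress=True)
# top: +x up, +y left => +x+y = top-left
bt=[(233,237.5),(304.5,246.25),(301.25,276.75),(229.5,268.5)]
# side image: +x left, +y down
bs=[(299.5,329.5),(326.75,268.75),(357.5,278),(333,339)]
p,f=rect(bt,bs,.028,.065,.04,0);print("block",p,f)
c,s=np.cos(p[2]),np.sin(p[2]);print("fit",p[0]-s*.035,p[1]+c*.035)
st=[(435.5,245.75),(493.75,216.75),(507.75,243),(449.25,270.75)]
ss=[(352.5,175),(336.75,137.5),(363,133.75),(379,170.75)]
p,f=rect(st,ss,.028,.06,.042,0.4);print("stand",p,f)
c,s=np.cos(p[2]),np.sin(p[2]);print("well",p[0]-s*.03,p[1]+c*.03)
print("well tri",tri((457.25,252),(361.5,163)),back("top",(457.25,252),.042),back("side",(361.5,163),.042))
print("ring",tri((247,253.75),(322.25,313.75)))
print("tip",tri((243.5,250.75),(322,293.75)),back("top",(243.5,250.75),.108))
from station import manip
from scipy.spatial.transform import Rotation as R
S=manip.sense();print(S["tcp_pos"],R.from_quat(S["tool_rot"]).as_matrix())
E
```

```text
block [ 0.5193  0.1884 -0.1132] [ 0.0251 -0.0164 -0.2965 -0.4185 -0.7222 -0.3049 -0.5053 -0.4134  0.169
 -0.3923  0.0976 -0.3471  0.6787 -1.0064  0.3586  0.2777]
fit 0.5232925517667322 0.2231613405518411
stand [ 0.5444 -0.1845  0.4581] [-0.0468 -1.1945 -0.2195 -0.7459 -0.0714  0.3141  0.2163  1.4032 -0.4198
  0.133   0.3714 -0.0357 -0.1155 -0.2078  0.4288 -0.056 ]
well 0.5311047335451593 -0.1575648486336117
well tri (array([ 0.5304, -0.1579,  0.0419]), np.float64(0.5386028658703026)) [ 0.5295 -0.1579  0.042 ] [ 0.5315 -0.1578  0.042 ]
ring (array([0.5241, 0.2226, 0.0537]), np.float64(0.16151307790727287))
tip (array([0.5244, 0.2228, 0.1069]), np.float64(0.10724524726541063)) [0.5241 0.2227 0.108 ]
[0.2313 0.5799 0.2304] [[-0.001   0.3708  0.9287]
 [-0.0017  0.9287 -0.3708]
 [-1.     -0.0019 -0.0004]]
```

```bash
python3 -m jog '{"linear":[[0,-1,1.8],[0,-2.5,4.5],[0,-4,7.5],[0,-5.7,10.5],[1,-7.4,13.5],[2,-9,16.5],[3,-10.7,19.5],[4,-12.4,22.5],[5,-14,25.5],[6,-15.7,28.5],[7,-17.4,31.5],[7.5,-19,34.5],[8,-20.5,37],[8,-21.6,39],[8,-22.1,40],[8,-22.3,40.4],[8,-22.3,40.4],[8,-22.3,40.4],[8,-22.3,40.4]],"twist":[0,0,0,0,0,0,0,0,0,0,0,0,0,0,0,0,0,0,0],"claw":[1,1,1,1,1,1,-0.5,-0.5,-0.5,-0.5,-0.5,-0.5,-0.5,-0.5,-0.5,-0.5,-0.5,-0.5,-0.5]}' 20
python3 - <<'E'
from station import manip
import cv2,numpy as np
s=manip.sense();print(s)
c=lambda i,x,y,w,h,k:cv2.resize(i[y:y+h,x:x+w],None,fx=k,fy=k,interpolation=cv2.INTER_CUBIC)
a=[]
for n,x,y in(("side",260,190),("top",180,190)):
    d=manip.snapshot(n);a.append(c(d["pixels"][:,:,::-1],x,y,130,150,3))
cv2.imwrite("pics/a1.png",np.hstack(a))
E
```

```text
t: 1.68
tcp_pos: [0.523, 0.2247, 0.1514]
tool_rot: [0.133, 0.695, -0.133, 0.694]
force: [0.0, -0.6, -0.2]
finger_gap: 0.249
{'t': 1.6833, 'q': array([ 2.09355325e-01,  5.58507051e-01,  1.64952040e+00,  4.58206968e-04,
        9.34301341e-01, -9.83537981e-01]), 'qd': array([ 0.00556093, -0.00072322, -0.00080974, -0.00166632, -0.00166767,
       -0.00181594]), 'tau': array([-4.59733447e-01, -4.14393568e+01, -1.39232817e+01, -1.63656747e-02,
       -1.17578518e-02,  1.84348937e-03]), 'tcp_pos': array([0.52303349, 0.22471772, 0.15139378]), 'tool_rot': array([ 0.13292899,  0.69479374, -0.13289079,  0.69421292]), 'force': array([ 0.02359948, -0.61206111, -0.17630258]), 'ft_torque': array([ 0.03597915, -0.0013975 , -0.03167653]), 'finger_gap': 0.24928205386941893}
```

View pics/a1.png

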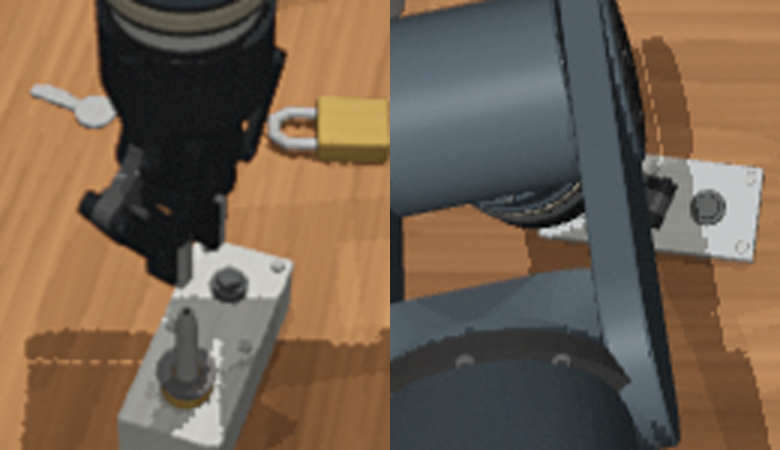

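```bash
cat > look.py <<'E'
import sys,cv2,numpy as np
from h import *
from station import manip
from scipy.spatial.transform import Rotation as R
def look(fn,pts,n="side",box=(260,190,130,150),k=4,mark=True):
    s=manip.sense();print(s["t"],s["tcp_pos"],s["force"],s["finger_gap"])
    d=manip.snapshot(n);x,y,w,h=box
    im=cv2.resize(d["pixels"][y:y+h,x:x+w,::-1],None,fx=k,fy=k,interpolation=cv2.INTER_CUBIC)
    raw=im.copy()
    for P in pts:
        u=((proj(n,P)-[x,y]+.5)*k).astype(int);cv2.circle(im,tuple(int(v) for v in u),2,(0,0,255),-1)
    cv2.imwrite(fn,np.hstack([raw,im])[:600,:])
E
python3 - <<'E'
from look import *
s=manip.sense();M=R.from_quat(s["tool_rot"]).as_matrix();T=s["tcp_pos"];g=s["finger_gap"]*.0425
pts=[T]+[T+M@[0,a*g,b*.011] for a in(1,-1) for b in(1,-1)]
look("pics/a2.png",pts,box=(290,240,95,110))
E
```

```text
1.7833 [0.52320436 0.22475522 0.15143964] [-0.364412    0.5534871  -0.68501924] 0.2516494013956309
```

View pics/a2.png

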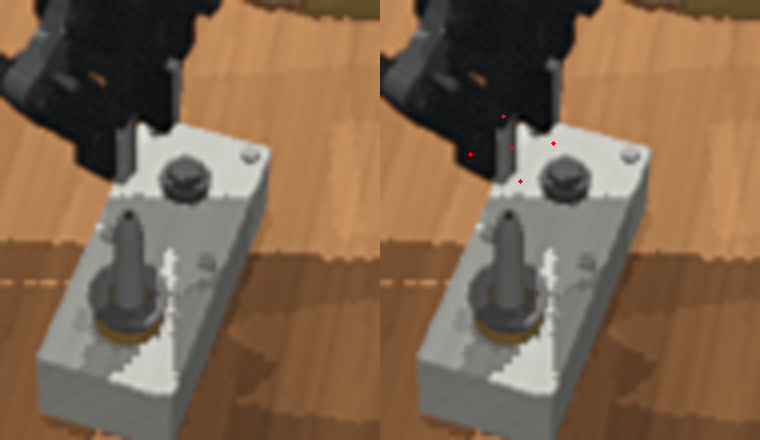

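```bash
python3 -m jog '{"linear":[[0,-0.14,0.13],[0,-0.14,0.13],[1,-0.14,0.13],[2,-0.14,0.13],[3,-0.14,0.13],[4,-0.14,0.13],[5,-0.14,0.13],[6,-0.14,0.13],[6.5,-0.14,0.13],[6.5,-0.14,0.13],[6.5,-0.14,0.13],[6.5,-0.14,0.13]],"twist":[0,0,0,0,0,0,0,0,0,0,0,0],"claw":[-0.5,-0.5,-0.5,-0.5,-0.5,-0.5,-0.5,-0.5,-0.5,-0.5,-0.5,-0.5]}' 20
python3 - <<'E'
from look import *
s=manip.sense();M=R.from_quat(s["tool_rot"]).as_matrix();T=s["tcp_pos"];g=s["finger_gap"]*.0425
pts=[T]+[T+M@[0,a*g,b*.011] for a in(1,-1) for b in(1,-1)]
look("pics/a3.png",pts,box=(290,250,95,110))
E
```

```text
t: 2.83
tcp_pos: [0.5253, 0.2219, 0.0866]
tool_rot: [0.134, 0.694, -0.133, 0.695]
force: [0.6, -0.3, 0.7]
finger_gap: 0.249
2.8333 [0.52530221 0.22187033 0.08656198] [ 0.61391373 -0.30605496  0.68386935] 0.24858640666604417
```

View pics/a3.png

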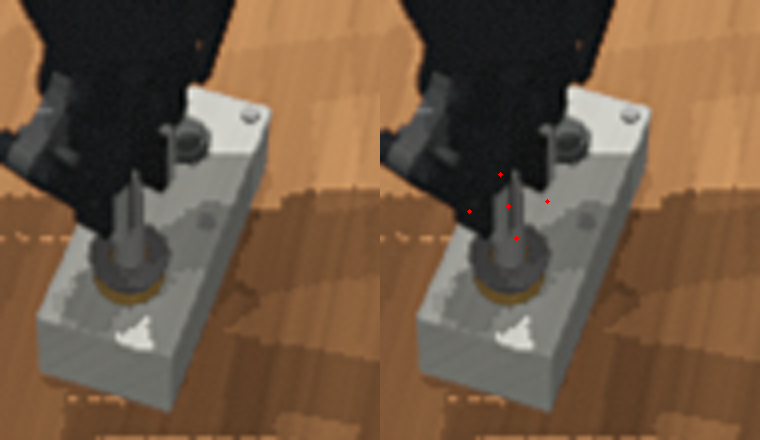

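```bash
python3 - <<'E'
from look import *
look("pics/a4.png",[[.5239,.2229,.108]],box=(305,265,40,60),k=10)
E
```

```text
2.8833 [0.52538554 0.22190622 0.08682573] [-0.37842853 -0.3203632   0.43111187] 0.2505280195890649
```

View pics/a4.png

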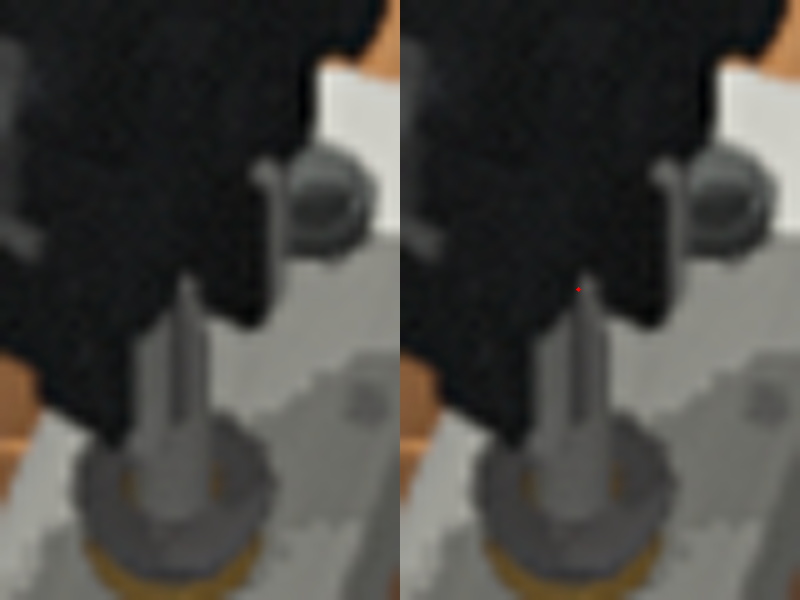

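```bash
python3 -m jog '{"linear":[[0,0.04,-0.2],[0,0.04,-0.2],[0.4,0.04,-0.2],[0.8,0.04,-0.2],[1.2,0.04,-0.2],[1.6,0.04,-0.2],[1.8,0.04,-0.2],[1.8,0.04,-0.2],[1.8,0.04,-0.2]],"twist":[0,0,0,0,0,0,0,0,0],"claw":[-0.5,-0.62,-0.62,-0.62,-0.62,-0.62,-0.62,-0.62,-0.62]}' 20
python3 - <<'E'
from look import *
look("pics/a5.png",[[.5239,.2229,.108]],box=(305,265,40,60),k=10)
E
```

```text
t: 3.68
tcp_pos: [0.523, 0.2229, 0.068]
tool_rot: [0.133, 0.695, -0.134, 0.694]
force: [-0.3, -0.1, 0.2]
finger_gap: 0.191
3.6833 [0.52303312 0.22285296 0.06796585] [-0.33372204 -0.08120039  0.18024238] 0.19057453475982292
```

View pics/a5.png

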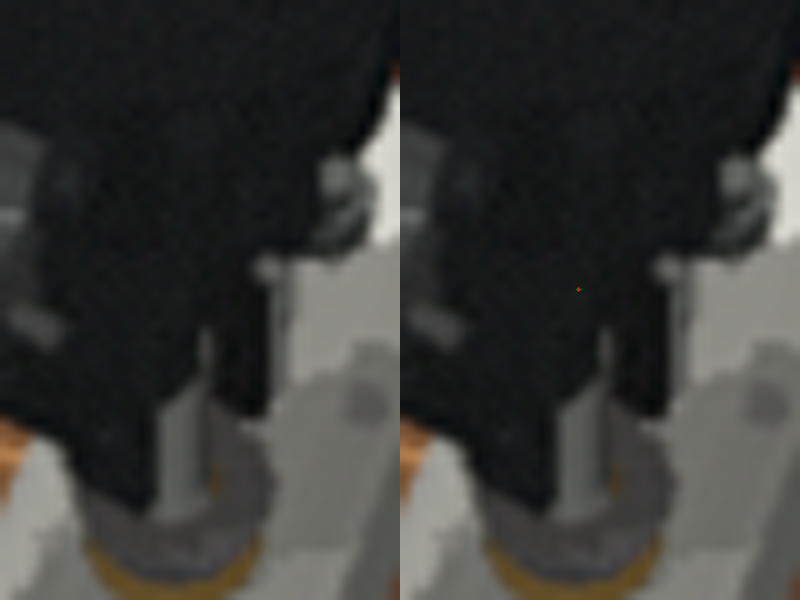

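The near pad's edge is at about x=208 and the far one's at about 268, so the tube (x≈178) sits between the pads. I'll descend by touch.

```bash
python3 -m jog '{"linear":[[0.1,0,0],[0.2,0,0],[0.3,0,0],[0.4,0,0],[0.5,0,0],[0.5,0,0],[0.5,0,0]],"twist":[0,0,0,0,0,0,0],"claw":[-0.62,-0.62,-0.62,-0.62,-0.62,-0.62,-0.62]}' 20
```

```text
t: 4.32
tcp_pos: [0.5231, 0.2229, 0.0632]
tool_rot: [0.133, 0.694, -0.133, 0.694]
force: [-0.1, -0.2, 0.4]
finger_gap: 0.186
```

```bash
python3 -m jog '{"linear":[[0.1,0,0],[0.2,0,0],[0.2,0,0]],"twist":[0,0,0],"claw":[-0.62,-0.62,-0.62]}' 20
python3 -m jog '{"linear":[[0.1,0,0],[0.2,0,0],[0.2,0,0]],"twist":[0,0,0],"claw":[-0.62,-0.62,-0.62]}' 20
```

```text
t: 4.57
tcp_pos: [0.5231, 0.2229, 0.0611]
tool_rot: [0.133, 0.694, -0.134, 0.694]
force: [0.7, -0.6, -0.1]
finger_gap: 0.187
t: 4.82
tcp_pos: [0.523, 0.2229, 0.0591]
tool_rot: [0.133, 0.695, -0.134, 0.694]
force: [-0.6, 0.0, 0.2]
finger_gap: 0.191
```

```bash
python3 -m jog '{"linear":[[0.1,0,0],[0.15,0,0],[0.15,0,0]],"twist":[0,0,0],"claw":[-0.62,-0.62,-0.62]}' 20
```

```text
t: 5.07
tcp_pos: [0.5233, 0.2229, 0.058]
tool_rot: [0.134, 0.694, -0.133, 0.694]
force: [-0.7, -0.9, 2.3]
finger_gap: 0.191
```

```bash
python3 -m jog '{"linear":[[0.1,0,0],[0.1,0,0],[0.1,0,0]],"twist":[0,0,0],"claw":[-0.62,-0.62,-0.62]}' 20;  python3 -m jog '{"linear":[[0.1,0,0],[0.1,0,0],[0.1,0,0]],"twist":[0,0,0],"claw":[-0.62,-0.62,-0.62]}' 20
```

```text
t: 5.32
tcp_pos: [0.5233, 0.2229, 0.0571]
tool_rot: [0.133, 0.694, -0.133, 0.695]
force: [-0.1, 0.4, 3.3]
finger_gap: 0.191
t: 5.57
tcp_pos: [0.5233, 0.2229, 0.056]
tool_rot: [0.134, 0.694, -0.133, 0.695]
force: [-1.1, -0.5, 5.7]
finger_gap: 0.189
```

```bash
python3 -m jog '{"linear":[[0.05,0,0],[0.1,0,0],[0.1,0,0]],"twist":[0,0,0],"claw":[-0.62,-0.62,-0.62]}' 20;  python3 -m jog '{"linear":[[0.05,0,0],[0.05,0,0],[0.05,0,0]],"twist":[0,0,0],"claw":[-0.62,-0.62,-0.62]}' 20
```

```text
t: 5.82
tcp_pos: [0.5233, 0.2229, 0.0551]
tool_rot: [0.133, 0.694, -0.133, 0.694]
force: [-1.2, -0.6, 6.7]
finger_gap: 0.189
t: 6.07
tcp_pos: [0.5233, 0.2229, 0.0548]
tool_rot: [0.134, 0.694, -0.133, 0.695]
force: [-1.3, -0.5, 6.4]
finger_gap: 0.19
```

```bash
python3 -m jog '{"linear":[[0.05,0,0],[0.05,0,0],[0.05,0,0]],"twist":[0,0,0],"claw":[-0.62,-0.62,-0.62]}' 20;  python3 -m jog '{"linear":[[0.03,0,0],[0.03,0,0],[0.03,0,0]],"twist":[0,0,0],"claw":[-0.62,-0.62,-0.62]}' 20
```

```text
t: 6.32
tcp_pos: [0.5233, 0.2229, 0.0543]
tool_rot: [0.134, 0.694, -0.133, 0.695]
force: [-1.4, -0.9, 7.5]
finger_gap: 0.19
t: 6.57
tcp_pos: [0.5233, 0.2229, 0.0542]
tool_rot: [0.134, 0.694, -0.133, 0.695]
force: [-1.3, -1.5, 9.8]
finger_gap: 0.19
```

```bash
python3 -m jog '{"linear":[[0.02,0,0],[0.02,0,0],[0.02,0,0]],"twist":[0,0,0],"claw":[-0.64,-0.66,-0.66]}' 20;  python3 -m jog '{"linear":[[0,0,0],[0,0,0],[0,0,0]],"twist":[0,0,0],"claw":[-0.68,-0.69,-0.69]}' 20
```

```text
t: 6.82
tcp_pos: [0.5235, 0.2231, 0.0543]
tool_rot: [0.134, 0.694, -0.133, 0.695]
force: [-1.5, 0.3, 9.8]
finger_gap: 0.169
t: 7.07
tcp_pos: [0.5236, 0.223, 0.0543]
tool_rot: [0.134, 0.694, -0.133, 0.695]
force: [-2.1, -0.5, 9.7]
finger_gap: 0.157
```

```bash
python3 -m jog '{"linear":[[0,0,0],[0,0,0],[0,0,0]],"twist":[0,0,0],"claw":[-0.71,-0.74,-0.8]}' 20;  python3 -m jog '{"linear":[[0,0,0],[0,0,0],[0,0,0],[0,0,0]],"twist":[0,0,0,0],"claw":[-0.9,-1,-1,-1]}' 35
```

```text
t: 7.32
tcp_pos: [0.5237, 0.2229, 0.0543]
tool_rot: [0.134, 0.694, -0.133, 0.695]
force: [-2.2, -0.3, 10.3]
finger_gap: 0.137
t: 7.65
tcp_pos: [0.5237, 0.2229, 0.0543]
tool_rot: [0.134, 0.694, -0.133, 0.695]
force: [-1.2, -1.3, 9.9]
finger_gap: 0.13
```

```bash
python3 -m jog '{"linear":[[0,0,0],[0,0,0],[-0.05,0,0],[-0.1,0,0],[-0.15,0,0],[-0.2,0,0],[-0.25,0,0],[-0.25,0,0]],"twist":[0,0,0,0,0,0,0,0],"claw":[-1,-1,-1,-1,-1,-1,-1,-1]}' 50;  python3 -m jog '{"linear":[[-0.1,0,0],[-0.2,0,0],[-0.3,0,0],[-0.4,0,0],[-0.5,0,0],[-0.5,0,0]],"twist":[0,0,0,0,0,0],"claw":[-1,-1,-1,-1,-1,-1]}'
```

```text
t: 8.32
tcp_pos: [0.5237, 0.2229, 0.056]
tool_rot: [0.134, 0.694, -0.133, 0.695]
force: [-1.1, 0.4, 5.1]
finger_gap: 0.124
t: 8.82
tcp_pos: [0.5236, 0.2229, 0.0607]
tool_rot: [0.134, 0.694, -0.133, 0.695]
force: [2.3, 0.6, -4.5]
finger_gap: 0.125
```

```bash
python3 -m jog '{"linear":[[-0.1,0,0],[-0.2,0,0],[-0.3,0,0],[-0.4,0,0],[-0.4,0,0]],"twist":[0,0,0,0,0],"claw":[-1,-1,-1,-1,-1]}'
python3 - <<'E'
from look import *
look("pics/a6.png",[[.5239,.2229,.108]],box=(305,265,40,60),k=10)
E
```

```text
t: 9.23
tcp_pos: [0.5235, 0.2229, 0.0653]
tool_rot: [0.134, 0.694, -0.133, 0.695]
force: [2.0, 0.5, -1.2]
finger_gap: 0.128
9.2333 [0.52349899 0.22294852 0.06531734] [ 2.02319656  0.50774487 -1.24195287] 0.12753893657634258
```

View pics/a6.png

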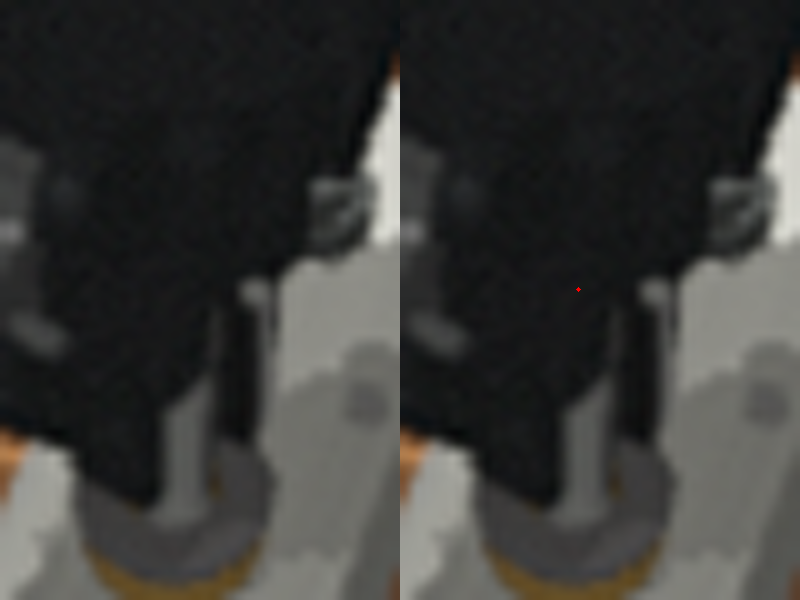

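```bash
python3 -m jog '{"linear":[[-0.2,0,0],[-0.5,0,0],[-0.9,0,0],[-1.3,0,0],[-1.7,0,0],[-2,0,0],[-2,0,0]],"twist":[0,0,0,0,0,0,0],"claw":[-1,-1,-1,-1,-1,-1,-1]}'
python3 - <<'E'
from look import *
look("pics/a7.png",[[.5239,.2229,.108]],box=(290,240,60,85),k=6)
E
```

```text
t: 9.87
tcp_pos: [0.523, 0.2229, 0.0857]
tool_rot: [0.133, 0.694, -0.133, 0.694]
force: [1.0, 1.5, 0.4]
finger_gap: 0.126
9.8667 [0.52295221 0.22290076 0.0857123 ] [0.98477536 1.45009638 0.36178902] 0.1258710182692673
```

View pics/a7.png

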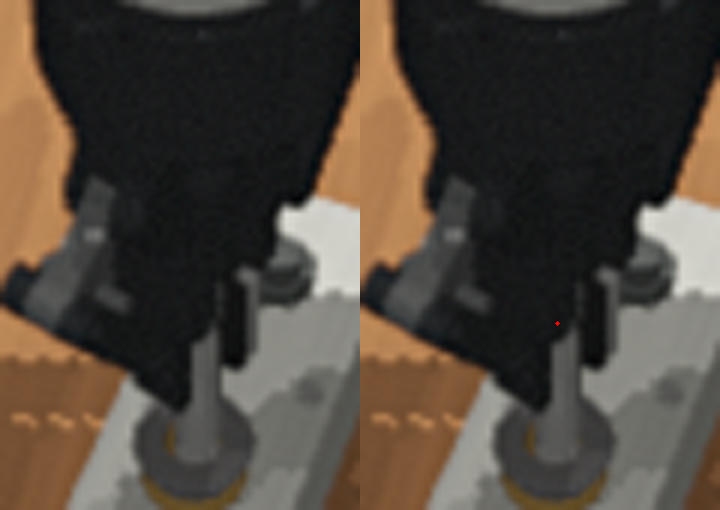

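```bash
python3 -m jog '{"linear":[[-0.3,0,0],[-0.8,0,0],[-1.5,0,0],[-2.3,0,0],[-3.1,0,0],[-4,0,0],[-5,0,0],[-6,0,0],[-7.5,0,0],[-9,0,0],[-10,0,0],[-10.4,0,0],[-10.4,0,0],[-10.4,0,0]],"twist":[0,0,0,0,0,0,0,0,0,0,0,0,0,0],"claw":[-1,-1,-1,-1,-1,-1,-1,-1,-1,-1,-1,-1,-1,-1]}'
python3 - <<'E'
from look import *
s=manip.sense();M=R.from_quat(s["tool_rot"]).as_matrix();print(M[:,1:].T)
T=s["tcp_pos"];pts=[T,T+[0,0,-.0423]]
look("pics/a8.png",pts,box=(270,190,90,130),k=4)
W=np.array([.5308,-.1577]);d=np.r_[W-T[:2],0];print("to well tool axes cm",100*M.T@d)
E
```

```text
t: 11.08
tcp_pos: [0.5229, 0.2228, 0.1888]
tool_rot: [0.133, 0.694, -0.134, 0.694]
force: [0.0, 0.0, 0.1]
finger_gap: 0.126
[[ 3.70738586e-01  9.28737244e-01 -1.79800523e-04]
 [ 9.28737228e-01 -3.70738617e-01 -1.97452155e-04]]
11.0833 [0.52292234 0.22281826 0.18878576] [0.022668   0.03922804 0.10681165] 0.12564758890981897
to well tool axes cm [ 3.37169101e-03 -3.50480930e+01  1.48389089e+01]
```

View pics/a8.png

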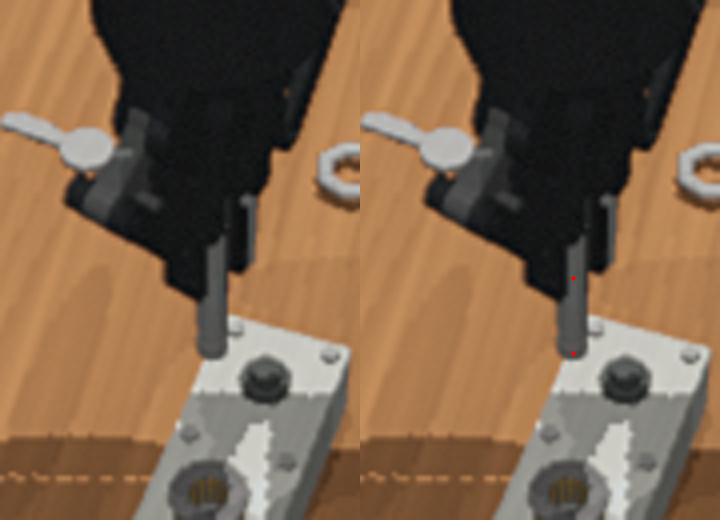

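The ring is empty, and the tube hangs upright in the fingers with its foot at the predicted pixel. I'll carry it over the well.

```bash
python3 -m jog '{"linear":[[0,-0.7,0.3],[0,-2.1,0.9],[0,-4.2,1.8],[0,-7,3],[0,-10,4.2],[0,-13,5.5],[0,-16,6.8],[0,-19,8],[0,-22,9.3],[0,-25,10.6],[0,-28,11.9],[0,-30.5,12.9],[0,-32.5,13.8],[0,-34,14.4],[0,-34.8,14.7],[0,-35.05,14.84],[0,-35.05,14.84],[0,-35.05,14.84],[0,-35.05,14.84]],"twist":[0,0,0,0,0,0,0,0,0,0,0,0,0,0,0,0,0,0,0],"claw":[-1,-1,-1,-1,-1,-1,-1,-1,-1,-1,-1,-1,-1,-1,-1,-1,-1,-1,-1]}'
python3 -m jog '{"linear":[[0.7,0,0],[1.5,0,0],[2.5,0,0],[3.5,0,0],[4.5,0,0],[5.5,0,0],[6.5,0,0],[7.3,0,0],[7.8,0,0],[8,0,0],[8,0,0],[8,0,0]],"twist":[0,0,0,0,0,0,0,0,0,0,0,0],"claw":[-1,-1,-1,-1,-1,-1,-1,-1,-1,-1,-1,-1]}'
python3 - <<'E'
from look import *
s=manip.sense();M=R.from_quat(s["tool_rot"]).as_matrix()
T=s["tcp_pos"];pts=[T,T+[0,0,-.0423],[.5308,-.1577,.042]]
look("pics/a9.png",pts,box=(320,90,80,100),k=5)
W=np.array([.5308,-.1577]);d=np.r_[W-T[:2],0];print("to well tool axes cm",100*M.T@d)
E
```

```text
t: 12.72
tcp_pos: [0.5307, -0.1564, 0.1886]
tool_rot: [0.133, 0.695, -0.133, 0.694]
force: [0.3, 0.2, -1.0]
finger_gap: 0.127
t: 13.72
tcp_pos: [0.5313, -0.1578, 0.109]
tool_rot: [0.133, 0.694, -0.134, 0.695]
force: [0.1, -0.3, -0.3]
finger_gap: 0.126
13.7167 [ 0.53130817 -0.15779539  0.10896249] [ 0.11350644 -0.2689274  -0.32390184] 0.12576087786382187
to well tool axes cm [-2.59809685e-05 -9.98415513e-03 -5.07313792e-02]
```

View pics/a9.png

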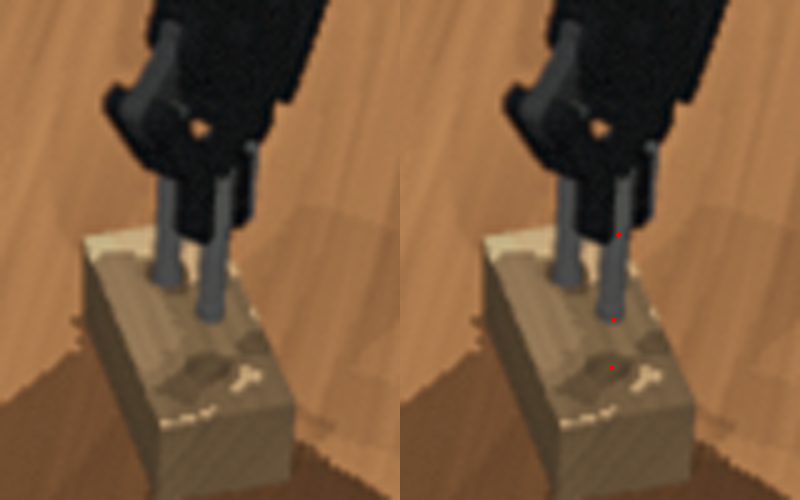

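The foot at (210,320) lines up with the well at (208,366) in the side crop. I'll lower slowly and watch the force.

```bash
python3 -m jog '{"linear":[[0.5,-0.01,-0.04],[1,-0.01,-0.04],[1.5,-0.01,-0.04],[2,-0.01,-0.04],[2.3,-0.01,-0.04],[2.6,-0.01,-0.04],[2.9,-0.01,-0.04],[2.9,-0.01,-0.04]],"twist":[0,0,0,0,0,0,0,0],"claw":[-1,-1,-1,-1,-1,-1,-1,-1]}'
python3 - <<'E'
from look import *
look("pics/b0.png",[],box=(320,90,80,100),k=5)
E
```

```text
t: 14.43
tcp_pos: [0.5303, -0.1574, 0.0791]
tool_rot: [0.134, 0.695, -0.133, 0.694]
force: [-0.4, 0.9, -0.5]
finger_gap: 0.123
14.4333 [ 0.53033803 -0.15741756  0.07912832] [-0.36802926  0.88222587 -0.52239401] 0.12278636041887783
```

View pics/b0.png

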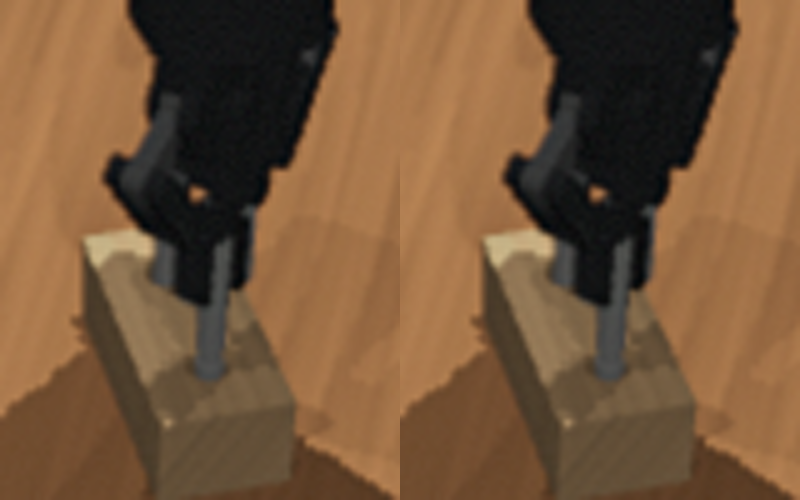

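```bash
python3 -m jog '{"linear":[[0.3,0,0],[0.6,0,0],[0.9,0,0],[1.2,0,0],[1.5,0,0],[1.8,0,0],[2.1,0,0],[2.3,0,0],[2.3,0,0],[2.3,0,0]],"twist":[0,0,0,0,0,0,0,0,0,0],"claw":[-1,-1,-1,-1,-1,-1,-1,-1,-1,-1]}'
python3 -m jog '{"linear":[[0.1,0,0],[0.2,0,0],[0.2,0,0],[0.2,0,0]],"twist":[0,0,0,0],"claw":[-1,-1,-1,-1]}'
```

```text
t: 15.32
tcp_pos: [0.5306, -0.1576, 0.0566]
tool_rot: [0.134, 0.694, -0.133, 0.694]
force: [0.5, 0.7, -0.8]
finger_gap: 0.12
t: 15.65
tcp_pos: [0.5306, -0.1576, 0.0548]
tool_rot: [0.133, 0.694, -0.133, 0.694]
force: [-0.6, -0.5, -0.3]
finger_gap: 0.126
```

```bash
python3 -m jog '{"linear":[[0.05,0,0],[0.1,0,0],[0.1,0,0]],"twist":[0,0,0],"claw":[-1,-1,-1]}'
```

```text
t: 15.9
tcp_pos: [0.5306, -0.1576, 0.0538]
tool_rot: [0.133, 0.694, -0.133, 0.694]
force: [0.3, -0.7, -1.2]
finger_gap: 0.124
```

Expected floor contact is at TCP ≈ 0.0523.

```bash
python3 -m jog '{"linear":[[0.05,0,0],[0.1,0,0],[0.1,0,0]],"twist":[0,0,0],"claw":[-1,-1,-1]}'
python3 -m jog '{"linear":[[0.05,0,0],[0.05,0,0],[0.05,0,0]],"twist":[0,0,0],"claw":[-1,-1,-1]}'
```

```text
t: 16.15
tcp_pos: [0.5306, -0.1576, 0.0527]
tool_rot: [0.134, 0.694, -0.133, 0.694]
force: [-0.6, 0.3, 0.2]
finger_gap: 0.126
t: 16.4
tcp_pos: [0.5307, -0.1576, 0.0524]
tool_rot: [0.133, 0.694, -0.133, 0.694]
force: [-0.2, -0.3, 0.8]
finger_gap: 0.128
```

```bash
python3 -m jog '{"linear":[[0.05,0,0],[0.05,0,0],[0.05,0,0]],"twist":[0,0,0],"claw":[-1,-1,-1]}'
python3 -m jog '{"linear":[[0.05,0,0],[0.05,0,0],[0.05,0,0]],"twist":[0,0,0],"claw":[-1,-1,-1]}'
```

```text
t: 16.65
tcp_pos: [0.5308, -0.1576, 0.0523]
tool_rot: [0.133, 0.694, -0.134, 0.695]
force: [-1.9, 1.1, 5.4]
finger_gap: 0.118
t: 16.9
tcp_pos: [0.5308, -0.1576, 0.0523]
tool_rot: [0.133, 0.694, -0.134, 0.695]
force: [-1.9, 1.2, 8.8]
finger_gap: 0.123
```

The foot is on the well's floor: the force has risen to 8.8 N and the TCP has stopped at 0.0523. I'll release and withdraw.

```bash
python3 -m jog '{"linear":[[-0.05,0,0],[-0.05,0,0],[-0.05,0,0],[-0.05,0,0],[-0.05,0,0],[-0.05,0,0],[-0.05,0,0]],"twist":[0,0,0,0,0,0,0],"claw":[-0.75,-0.7,-0.65,-0.55,-0.4,-0.4,-0.4]}' 20
python3 - <<'E'
from look import *
look("pics/b1.png",[],box=(320,90,80,100),k=5)
E
```

```text
t: 17.48
tcp_pos: [0.5306, -0.1576, 0.0516]
tool_rot: [0.133, 0.694, -0.133, 0.694]
force: [-0.7, -0.3, -0.8]
finger_gap: 0.302
17.4833 [ 0.53063322 -0.15758383  0.05162238] [-0.67209523 -0.31931952 -0.8245662 ] 0.30196700615961364
```

View pics/b1.png

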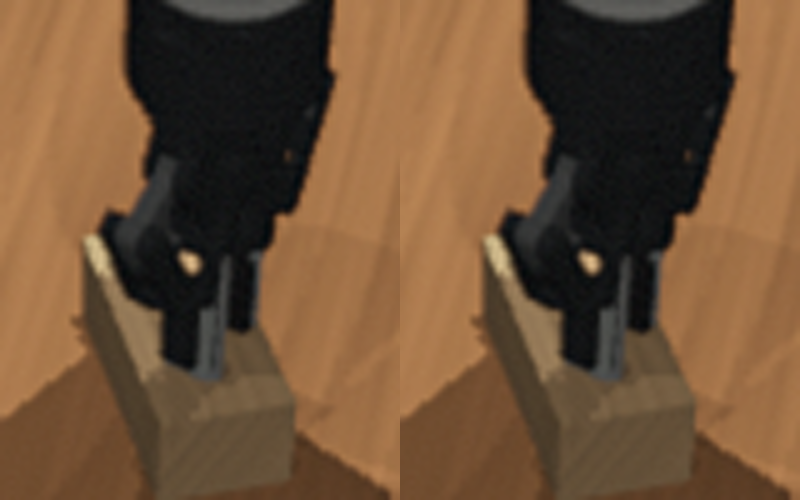

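```bash
python3 -m jog '{"linear":[[-0.3,0,0],[-0.8,0,0],[-1.5,0,0],[-2.3,0,0],[-3.2,0,0],[-4.2,0,0],[-5.2,0,0],[-6.5,0,0],[-8,0,0],[-10,0,0],[-12,0,0],[-14,0,0],[-15.5,0,0],[-16,0,0],[-16,0,0],[-16,0,0]],"twist":[0,0,0,0,0,0,0,0,0,0,0,0,0,0,0,0],"claw":[-0.4,-0.4,-0.4,-0.4,-0.4,-0.4,-0.4,-0.4,-0.4,-0.4,-0.4,-0.4,-0.4,-0.4,-0.4,-0.4]}'
python3 - <<'E'
from look import *
look("pics/b2.png",[[.5308,-.1577,.106],[.5308,-.1577,.042]],box=(320,90,80,100),k=5)
d=manip.snapshot("side");cv2.imwrite("pics/b3.png",d["pixels"][:,:,::-1])
E
```

```text
t: 18.87
tcp_pos: [0.5303, -0.1574, 0.2119]
tool_rot: [0.133, 0.694, -0.133, 0.694]
force: [0.2, -0.9, -0.2]
finger_gap: 0.3
18.8667 [ 0.53034619 -0.15740026  0.21191209] [ 0.18829615 -0.8509002  -0.20938234] 0.29995011093179097
```

View pics/b2.png

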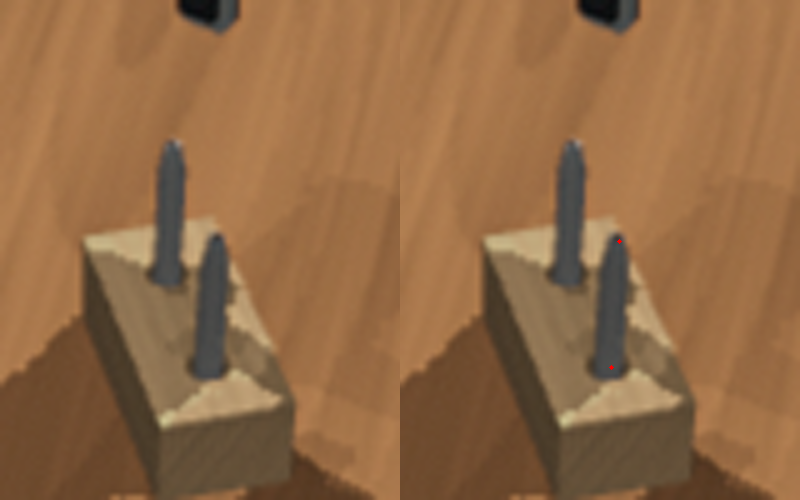

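View pics/b3.png

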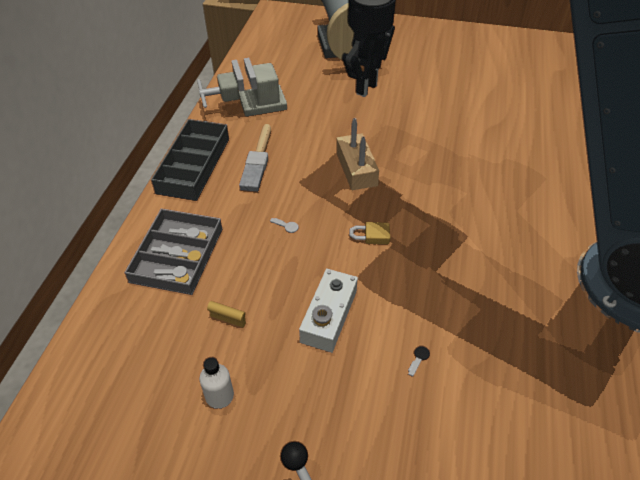

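The nozzle stands upright in the well. Its tip is at crop (217,238), which matches the prediction for a foot on the floor. The spare and the other bystanders are where they were, and the gripper is clear.

```bash
python3 -c "
from station import manip
print(manip.sign_off())"
```

```text
the job is handed in; nothing more can be done
None
```

The nozzle tube is out of the fitting and standing tip up at the bottom of the stand's empty well. I handed the job in at about 19 s; the hand-in gave no verdict.

- **Removal:** I found the collet ring by touch and pressed it to its stop with about 10 N. I closed on the tube with the ring held down and drew it straight up. The pull at the readings I took was at most about 4.5 N.
- **Placing:** I lowered the tube until its foot met the well floor, at about 9 N, and only then opened the fingers and withdrew.
- **Last checks:** In the side picture, the tip and tube match the projected position for a foot on the well floor to within a pixel or so. The spare and the other bystanders look unmoved, and the gripper is well clear with only noise-level force readings.
- **Disagreements:** I found none beyond position differences of 1–2 mm between the camera estimates and the arm's own readings. I did not take a top-camera picture at the end.

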